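# Engage the drive gear of a photometer turntable and bring the tube to the lens

## Robot

A 7-joint arm with a two-finger parallel gripper is mounted at the origin on the work surface. World frame = base frame: x ahead of the robot, y to its left, z up, the work surface at z = 0. Lengths are in m, angles in rad, forces in N, time in s.
With the tool pointing down it reaches from about 0.4 to 0.85 m from the base axis. Payload 4.5 kg.
Tool frame: the origin (TCP) lies on the centre line of the jaws, within the pads' length; the fingertips stand 17 mm ahead of it and the grasp point (between the pads) lies 2 mm behind it (r.tip_reach is the distance from the TCP to the fingertips, in m); z points along the fingers, y is the line along which they close (so a half turn about z gives the same grasp; the last joint's range is limited). The gripper opens to 88 mm and grips with 3 to 60 N. Pads are 18 mm wide; open, the fingers measure 123 mm over their backs; the gripper's body (75 mm by 187 mm) begins 45 mm behind the grasp point.
Start: joints at [-1.133, 0.689, -0.195, 1.565, 0.157, 0.902, -0.215], TCP at [0.246, 0.575, 0.256] pointing down, gripper open.
Joint ranges: [-3.01, 3.01], [-0.46, 2.08], [-1.47, 1.51], [0.13, 2.56], [-1, 4.14], [0.04, 2.09], [-2.66, 2.66]. Speed limits (rad/s): [2.57, 2.57, 3.14, 3.14, 3.14, 3.14, 3.14].

## Interface

Orientations are given as a unit quaternion [x, y, z, w].
In Python, from plant import r gives the robot as it stands.
- The arm moves only by the tool step_arm, never from a script. Its argument "steps" is a list of rows, each a list of 7 numbers: the shift along the tool's x, y, z in cm, then the turn, a rotation vector about the tool's x, y, z in degrees, then the gripper's target within -1 to 1 (shut at 1, half-way at 0, fully open at -1). A call has 1 to 8 rows; each row shifts and turns the commanded pose from where the row before left it, along the tool's axes as they then stand; what a row does not reach is not made up. A row lasts 1/8 s, in which the tool goes at most 62.5 mm and 10.7 degrees, less where a joint would pass 70% of its speed; a pose out of reach is approached as far as the arm can. A call with a gripper value outside its range is refused whole. The fingers move at their own pace and stop on an object; "force" is the grip in N (left out, the last holds). Time passes only in rows, so rows that do not move let the fingers close. It gives the time, the measured TCP pose, the force, the opening and the grip force at its end, in the units of the state.
- r.get_state(): the state, without advancing time (a new reading comes with each control period).
- r.snapshot(name): name is "scene" or "top" or "wrist"; returns a dict with "pixels" (420x560x3 uint8, red, green, blue), "fx", "fy", "cx", "cy" (pixels), "cam_to_world" (4x4, takes a point from camera to world coordinates). Camera axes: x right, y down, z forward; pixel columns grow to the right and rows downward; lengths in m; the calibration is good to about 2 mm. A picture is of the moment at which its call begins. There is no depth.
- r.finish_job(): hands the job in; it is judged then, once.
The state is a dict: "clock": time; "q": joint angles; "qd": joint speeds; "joint_torque": joint torques, N m; "tool_pos": TCP position; "eef_rot": TCP orientation; "contact_force": force on the tool from outside, world axes, zero at the start; "moment": the same for the moment, N m; "opening": opening from 0.0 (shut) to 1.0 (fully open); "finger_force": force on a finger pad.
Only numpy, scipy, OpenCV 4.12 (cv2) and the standard library are available. Lean on these libraries where they do the work, as an engineer would, in place of code of your own. Each camera call takes 0.05 s, during which the arm holds its last target. There are 200 camera calls.

## Task

Put the photometer's turntable into gear: press the fluted metal knob down gently while rocking it to and fro until the gear teeth drop between the pins of the turntable, without ever forcing tooth against pin, and push the knob fully home. Then, using only the knob, turn the turntable until its test tube stands squarely in front of the lens, and let go. Leave everything else on the bench alone.

Things in the scene. Friction and masses are not known exactly. Their poses are not given: they have to be found in the camera images.
- knob_grip (a point): centre of the fluted round metal knob, 40 mm across and 38 mm tall, on a vertical spindle; this point is 19 mm below its flat top, 131 mm above the bench with the knob up, 113 mm fully home. Grip at any yaw. It turns without end stops, freely (0.01 N m) until meshed. Free space around it; the gear's top is 47 mm below this point when up
- gear_slide (a joint): how far knob and spindle are pushed down, m: 0 up, out of gear (start); 0.018 home on a firm stop; 5 N friction (2 to 3 N felt going down, its weight helps); stays where left. The gear hangs on it on a spring: if teeth land on pins (at about 0.006) the gear stays behind and the push rises by 3 N, then by 2 N/mm; when tooth and gap line up the gear snaps down and this extra push vanishes
- gear: steel gear under the knob, turning with it: 12 straight teeth 30 degrees apart, 7 mm wide, out to 27 mm, 12 mm tall; origin on the spindle axis at its underside, z up. Underside above the bench: 72 mm knob up, about 66 mm standing on the pins, 54 mm meshed and home. How far its teeth are from the gaps between the pins, and which way, differs every time
- disc: turntable: 158 mm disc with 36 upright round-topped steel pins (4 mm thick, tops 66 mm above the bench, on a 144 mm circle), on it a grey 126 mm drum up to 76 mm with six tube places, one holding a tube. Axis 96 mm from the knob's. Origin on its axis, 46 mm above the bench, z up, y towards the tube. Teeth and pins bear at most 12 N. The robot must not touch it
- turntable (a joint): turntable angle, rad, counterclockwise from above positive: 0 = tube squarely in front of the lens. Starts negative. About 0.4 N m friction, stays where left. With the gear meshed it turns a third of the knob's angle the opposite way (knob clockwise, table counterclockwise) after up to 0.1 rad of lost motion at the knob. A meshed gear may bind sideways; a slight rock frees it
- tube (a point): top centre of the only test tube on the turntable (16 mm glass, white cap 19 mm), 46 mm from the turntable's axis, 152 mm above the bench
- lens (a point): front of the black lens barrel (26 mm across, 108 mm above the bench) on the white upright head, 50 mm wide and 135 mm tall, at the end of the stand away from the knob. From the knob's axis it lies 171 mm along the stand's +y; it looks at the turntable's axis
- stand: white stand, base 170 x 290 mm, 40 mm tall, fixed to the bench; origin on the knob's axis at bench height; +y points from the knob over the turntable (axis at y = 96 mm) to the lens head; base from y = -45 to 245 mm; x across it
- tube_rack: bystander: dark wooden test tube rack 200 x 62 x 60 mm with two glass tubes to 120 mm height, origin under its centre; leave alone
- tape_roll: bystander: roll of white tape 64 mm across, 24 mm tall, lying flat, origin under its centre; leave alone
- beaker: bystander: glass beaker 72 mm across, 90 mm tall, origin under its centre; leave alone

How it is judged:
By the outcome, as a careful person would: the job done as asked, in the order asked, and still so for the second after the job is handed in, with the robot touching nothing.
It also fails if it takes over 51 s, if anything falls off the work surface, if the arm or the gripper's body presses on something with over 40 N, if the wrist force passes 120 N, or if a joint passes its speed limit or range.

## Working session

There is one attempt and no reset: what is moved stays moved. The work goes in short steps, Python scripts to look and compute and a tool call to move; the robot and the scene stay as the last step left them, time stands still between calls to the robot, and variables do not carry over. Pictures are saved under pics/ and viewed, at most 10 in all, crops included, and the job is handed in when it is done.

Besides the shell and the picture viewer there is one more tool, called after ">>>" by a JSON object that holds its "method" and its "body". step_arm: Moves the arm, as the interface text tells. Its arguments: {"type":"object","properties":{"steps":{"type":"array","items":{"type":"array","items":{"type":"number"}}},"force":{"type":"number"}},"required":["steps"]}

```bash
mkdir -p pics; ls; cat > h.py <<'E'
import numpy as np, cv2, json
from plant import r
def snap(cam,name):
    s=r.snapshot(cam); cv2.imwrite(f'pics/{name}.png',s['pixels'][:,:,::-1]); np.savez(f'pics/{name}.npz',**{k:s[k] for k in s}); return s
def ray(s,u,v,z):
    M=np.array(s['cam_to_world']); d=M[:3,:3]@np.array([(u-s['cx'])/s['fx'],(v-s['cy'])/s['fy'],1]); o=M[:3,3]
    return o+d*(z-o[2])/d[2]
def proj(s,p):
    M=np.array(s['cam_to_world']); c=M[:3,:3].T@(np.array(p)-M[:3,3]); return s['fx']*c[0]/c[2]+s['cx'],s['fy']*c[1]/c[2]+s['cy']
E
python3 - <<'E'
from h import *
for c in ['top','scene']:
    s=snap(c,c+'0'); print(c,np.round(s['cam_to_world'],3).tolist(),s['fx'])
print(r.get_state())
E
```

```text
pics
top [[0.004, -0.998, 0.067, 0.371], [-1.0, -0.004, -0.003, 0.029], [0.003, -0.067, -0.998, 1.67], [0.0, 0.0, 0.0, 1.0]] 523.4784630691324
scene [[0.711, 0.578, -0.401, 1.059], [0.703, -0.596, 0.387, -0.541], [-0.015, -0.558, -0.83, 1.33], [0.0, 0.0, 0.0, 1.0]] 504.4790019775518
{'clock': 0.1, 'q': array([-1.13321713,  0.68990557, -0.19452907,  1.56621471,  0.15729583,
        0.90246235, -0.21509313]), 'qd': array([-1.11187508e-03, -1.70038193e-03,  1.34443624e-03, -4.29965992e-03,
       -5.03095387e-04, -3.37309501e-04,  4.92456144e-05]), 'joint_torque': array([-3.24745379e-03, -5.28505075e+01, -1.27153616e+00, -1.53836632e+01,
       -5.25481172e-02,  2.01927818e-03,  3.73990724e-05]), 'tool_pos': array([0.24538688, 0.57424994, 0.25499376]), 'eef_rot': array([ 2.00479494e-01,  9.79697572e-01, -7.92149211e-04, -1.10557907e-04]), 'contact_force': array([ 0.14794675,  0.00504543, -0.31985148]), 'moment': array([-0.00644848,  0.00503773, -0.03067073]), 'finger_force': 0.0, 'opening': 0.9980139561263758}
```

View pics/top0.png

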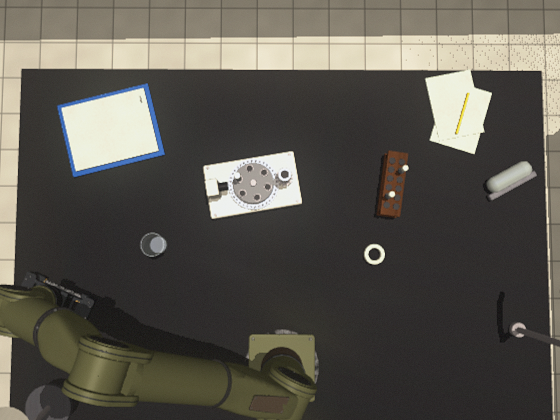

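View pics/scene0.png

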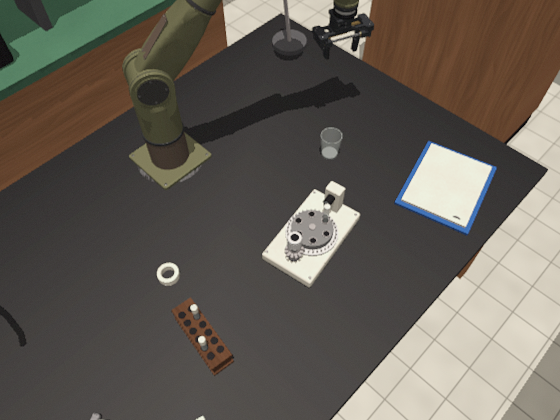

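The top view shows the knob at about (285,174), the turntable at (253,183) and the lens head at (212,187). The tube cap is near (237,177). Next I enlarge the stand.

```bash
python3 - <<'E'
import cv2
a=cv2.imread('pics/top0.png')[140:230,195:310]
cv2.imwrite('pics/top0c.png',cv2.resize(a,None,fx=6.5,fy=6.5,interpolation=cv2.INTER_CUBIC))
E
```

```text
(no output)
```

View pics/top0c.png

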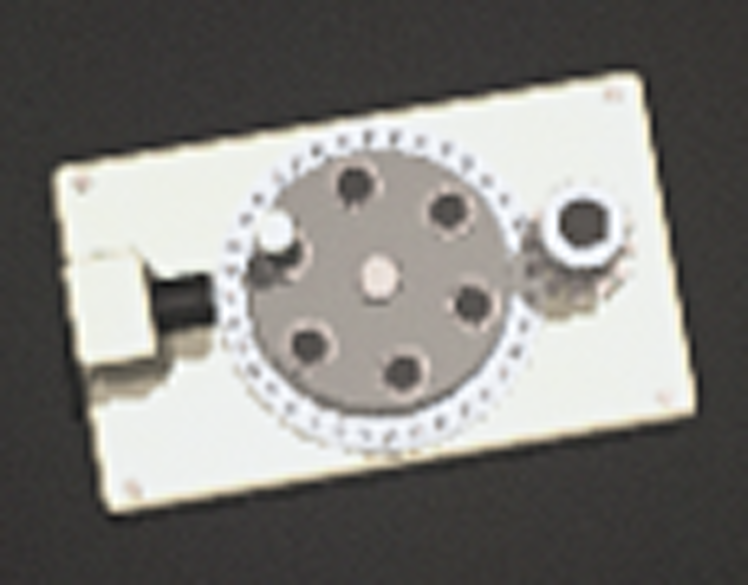

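```bash
cat >> h.py <<'E'
def load(n): return {k:v for k,v in np.load(f'pics/{n}.npz').items()}
E
python3 - <<'E'
from h import *
s=load('top0')
f=lambda x,y,z: ray(s,195+(x+.5)/6.5-.5,140+(y+.5)/6.5-.5,z)
k=f(581,227,.150); print('knob',k)
c=[f(x,y,.04) for x,y in [(55,165),(640,72),(695,412),(108,512)]]
for i in range(4): print(np.linalg.norm(c[i]-c[i-1]))
d=((c[0]-c[1])+(c[3]-c[2]))/2; u=d/np.linalg.norm(d); print('axis',u,np.degrees(np.arctan2(u[1],u[0])))
ctr=sum(c)/4; print('knob from base',ctr-u*.1)
h=f(380,278,.08); print('hub',h,'expected',ctr-u*.004, k+u*.096)
t=f(276,230,.152); print('tube',t); 
D=(ctr-u*.004)
for DD in (h,D):
  v=(t-DD)[:2]; print(np.degrees(np.arctan2(v[1],v[0])),np.linalg.norm(v))
E
```

```text
knob [ 0.58588152 -0.00332031  0.15      ]
0.17000130415532383
0.28633605190802175
0.16722264882239338
0.2859090251784493
axis [-0.16740984  0.98588739  0.        ] 99.6372555632802
knob from base [ 0.58736787 -0.00492327  0.04      ]
hub [0.57123476 0.0896541  0.08      ] expected [0.57129653 0.08972191 0.04      ] [0.56981018 0.09132488 0.15      ]
tube [0.58368659 0.13377068 0.152     ]
74.2383720571452 0.04584016388921274
74.2897373101133 0.0457581384542906
```

Turntable sits at about −25°, so the knob has to turn roughly 76° clockwise. First I move above the knob.

>>> {"method": "step_arm", "body": {"steps": [[-4.5, -3.3, 0, 0, 0, 0, -1], [-4.5, -3.3, 0, 0, 0, 0, -1], [-4.5, -3.3, 0, 0, 0, 0, -1], [-4.5, -3.3, 0, 0, 0, 0, -1], [-4.5, -3.3, 0, 0, 0, 0, -1], [-4.5, -3.3, 0, 0, 0, 0, -1], [-4.5, -3.3, 0, 0, 0, 0, -1], [-4.5, -3.3, 0, 0, 0, 0, -1]]}}

```text
clock: 1.1
tool_pos: [0.4735, 0.1889, 0.2556]
eef_rot: [0.2, 0.98, -0.0, -0.0]
contact_force: [1.2, 0.8, 1.1]
opening: 0.995
finger_force: 0.0
```

>>> {"method": "step_arm", "body": {"steps": [[-4.5, -3.3, 0, 0, 0, 0, -1], [-4.5, -3.3, 0, 0, 0, 0, -1], [-4.5, -3.3, 0, 0, 0, 0, -1], [-4.5, -3.3, 0, 0, 0, 0, -1], [0, 0, 0, 0, 0, 0, -1]]}}

```text
clock: 1.72
tool_pos: [0.5879, -0.0079, 0.2549]
eef_rot: [0.205, 0.979, -0.002, 0.0]
contact_force: [0.8, 1.5, -1.1]
opening: 1.003
finger_force: 0.0
```

```bash
python3 - <<'E'
from h import *
s=snap('wrist','w1'); st=r.get_state(); print(st['q'].round(3),st['tool_pos'],st['eef_rot'],st['contact_force'],st['moment'])
print(np.round(s['cam_to_world'],3).tolist(), 'knob px',proj(s,[.587,-.004,.15]))
E
```

```text
[ 0.085  0.644 -0.268  1.682  0.215  0.845  0.886] [ 0.5867907  -0.00418909  0.25499031] [ 2.02930622e-01  9.79192967e-01 -4.45223490e-04 -3.14140179e-04] [-0.60522726  0.75591628 -0.75685464] [ 0.06693879  0.01425193 -0.05159232]
[[0.402, 0.867, 0.296, 0.512], [0.916, -0.379, -0.133, 0.026], [-0.004, 0.324, -0.946, 0.385], [0.0, 0.0, 0.0, 1.0]] knob px (np.float64(283.2203017241885), np.float64(212.3190651171024))
```

View pics/w1.png

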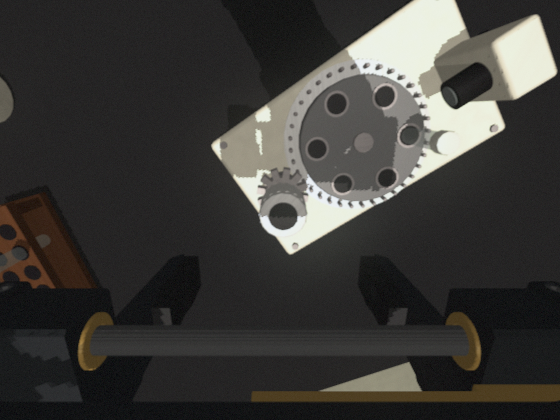

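```bash
python3 - <<'E'
from h import *
s=load('w1'); print(ray(s,283,216,.15)); print(ray(s,283,214,.15))
g=cv2.cvtColor(s['pixels'],cv2.COLOR_RGB2GRAY)[185:245,245:320]
print(cv2.HoughCircles(g,cv2.HOUGH_GRADIENT,1,50,param1=100,param2=10,minRadius=15,maxRadius=28))
E
```

```text
[ 0.58990775 -0.00546128  0.15      ]
[ 0.58828483 -0.00475708  0.15      ]
[[[37.5 32.5 24.1]]]
```

>>> {"method": "step_arm", "body": {"steps": [[0, 0, 1, 0, 0, -10, -1], [0, 0, 1, 0, 0, -10, -1], [0, 0, 1, 0, 0, -10, -1], [0, 0, 1, 0, 0, -10, -1], [0, 0, 0, 0, 0, 0, -1]]}}

```text
clock: 2.4
tool_pos: [0.5853, -0.0, 0.215]
eef_rot: [-0.147, 0.989, 0.001, -0.001]
contact_force: [-0.7, 0.5, -0.4]
opening: 0.999
finger_force: 0.0
```

```bash
python3 - <<'E'
from h import *
s=snap('wrist','w2'); st=r.get_state(); print(st['q'].round(3),st['tool_pos'],st['eef_rot'])
g=cv2.cvtColor(s['pixels'],cv2.COLOR_RGB2GRAY)
u,v=map(int,proj(s,[.587,-.004,.15])); print(u,v)
c=cv2.HoughCircles(g[v-50:v+50,u-50:u+50],cv2.HOUGH_GRADIENT,1,50,param1=100,param2=10,minRadius=15,maxRadius=38); print(c)
cv2.imwrite('pics/w2c.png',cv2.resize(s['pixels'][v-130:v+60,u-110:u+140,::-1],None,fx=3,fy=3))
E
```

```text
[ 0.182  0.715 -0.451  1.72   0.408  0.802  1.403] [ 5.85826048e-01 -1.58967466e-04  2.15528801e-01] [-1.46028658e-01  9.89280011e-01  6.14123165e-04 -5.59818562e-04]
273 235
[[[47.5 49.5 28.2]
  [20.5  6.5 16.8]]]
```

View pics/w2c.png

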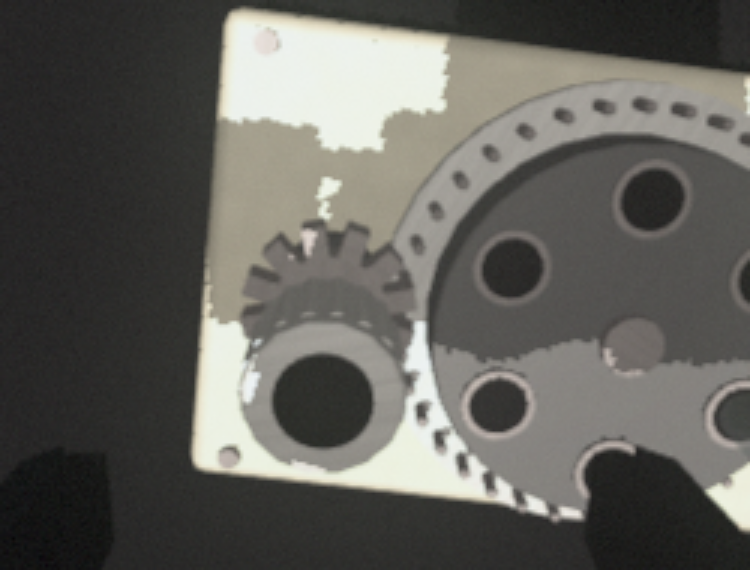

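```bash
cat >> h.py <<'E'
from scipy.spatial.transform import Rotation as R
def rel(p):
    st=r.get_state(); return R.from_quat(st['eef_rot']).inv().apply(np.array(p)-st['tool_pos'])*100
E
python3 - <<'E'
from h import *
s=load('w2'); 
for u,v in [(270.7,237.3),(270.5,234.5)]:
  k=ray(s,u,v,.15); print(k, rel([*k[:2],.134]))
E
```

```text
[ 0.58917011 -0.00558754  0.15      ] [-0.17086591 -0.62756295  8.15186762]
[ 0.58714516 -0.00632947  0.15      ] [ 0.04442889 -0.64008492  8.15205021]
```

>>> {"method": "step_arm", "body": {"steps": [[-0.05, -0.55, 2, 0, 0, 0, -1], [0, 0, 2.5, 0, 0, 0, -1], [0, 0, 2.5, 0, 0, 0, -1], [0, 0, 1.1, 0, 0, 0, -1], [0, 0, 0, 0, 0, 0, -1]]}}

```text
clock: 3.08
tool_pos: [0.5885, -0.0062, 0.1347]
eef_rot: [-0.146, 0.989, 0.0, -0.0]
contact_force: [0.1, 0.4, 0.1]
opening: 1.003
finger_force: 0.0
```

>>> {"method": "step_arm", "body": {"force": 8, "steps": [[0, 0, 0, 0, 0, 0, 1], [0, 0, 0, 0, 0, 0, 1], [0, 0, 0, 0, 0, 0, 1], [0, 0, 0, 0, 0, 0, 1], [0, 0, 0, 0, 0, 0, 1], [0, 0, 0, 0, 0, 0, 1]]}}

```text
clock: 3.82
tool_pos: [0.5885, -0.0061, 0.1348]
eef_rot: [-0.147, 0.989, 0.0, 0.0]
contact_force: [-0.0, 1.3, 2.0]
opening: 0.455
finger_force: 8.0
```

```bash
python3 - <<'E'
from h import *
st=r.get_state(); print(st['clock'],st['q'].round(3),st['tool_pos'],st['eef_rot'].round(4),st['contact_force'],st['moment'],st['opening']*88,st['finger_force'])
print(R.from_quat(st['eef_rot']).inv().apply(st['contact_force']))
E
```

```text
3.825 [ 0.153  0.827 -0.387  1.773  0.484  0.638  1.349] [ 0.58853784 -0.00610182  0.1348237 ] [-1.469e-01  9.892e-01  3.000e-04  0.000e+00] [-0.03305766  1.32138129  1.99712306] [0.24467637 0.1568503  0.00496716] 40.02671109585954 7.9826537682674825
[-0.35270367  1.27529872 -1.99621019]
```

>>> {"method": "step_arm", "body": {"force": 25, "steps": [[0, 0, 0, 0, 0, 0, 1], [0, 0, 0, 0, 0, 0, 1], [0, 0, 0.1, 0, 0, 0, 1], [0, 0, 0.1, 0, 0, 0, 1], [0, 0, 0.1, 0, 0, 0, 1], [0, 0, 0.1, 0, 0, 0, 1]]}}

```text
clock: 4.58
tool_pos: [0.5886, -0.0063, 0.1306]
eef_rot: [-0.147, 0.989, 0.0, 0.0]
contact_force: [-0.0, 3.3, 2.3]
opening: 0.448
finger_force: 25.0
```

>>> {"method": "step_arm", "body": {"steps": [[0, 0, 0.1, 0, 0, 0, 1], [0, 0, 0, 0, 0, 0, 1]]}}

```text
clock: 4.82
tool_pos: [0.5886, -0.0063, 0.1295]
eef_rot: [-0.147, 0.989, 0.0, -0.0]
contact_force: [-1.7, 3.3, 1.1]
opening: 0.446
finger_force: 25.0
```

>>> {"method": "step_arm", "body": {"steps": [[0, 0, 0.1, 0, 0, 0, 1], [0, 0, 0, 0, 0, 0, 1]]}}

```text
clock: 5.08
tool_pos: [0.5886, -0.0064, 0.1286]
eef_rot: [-0.147, 0.989, 0.0, 0.0]
contact_force: [-1.1, 3.6, 1.3]
opening: 0.448
finger_force: 25.0
```

>>> {"method": "step_arm", "body": {"steps": [[0, 0, 0.1, 0, 0, 0, 1], [0, 0, 0, 0, 0, 0, 1]]}}

```text
clock: 5.32
tool_pos: [0.5887, -0.0064, 0.1279]
eef_rot: [-0.147, 0.989, 0.0, 0.0]
contact_force: [-1.4, 4.8, 4.1]
opening: 0.447
finger_force: 25.0
```

Teeth have landed at about 6.9 mm. I recentre slightly, preload lightly and start rocking.

>>> {"method": "step_arm", "body": {"steps": [[0, 0.04, 0.05, 0, 0, 0, 1], [0, 0, 0, 0, 0, 0, 1]]}}

```text
clock: 5.58
tool_pos: [0.5887, -0.0063, 0.1277]
eef_rot: [-0.147, 0.989, -0.0, 0.0]
contact_force: [-3.1, 3.2, 6.2]
opening: 0.445
finger_force: 25.0
```

>>> {"method": "step_arm", "body": {"steps": [[0, 0, 0.05, 0, 0, 0, 1], [0, 0, 0, 0, 0, 1.5, 1], [0, 0, 0, 0, 0, 1.5, 1], [0, 0, 0, 0, 0, 0, 1]]}}

```text
clock: 6.08
tool_pos: [0.5887, -0.0063, 0.1273]
eef_rot: [-0.121, 0.993, -0.0, 0.0]
contact_force: [-1.6, 2.4, 7.5]
opening: 0.445
finger_force: 25.0
```

>>> {"method": "step_arm", "body": {"steps": [[0, 0, 0, 0, 0, 1.5, 1], [0, 0, 0, 0, 0, 1.5, 1], [0, 0, 0, 0, 0, 0, 1]]}}

```text
clock: 6.45
tool_pos: [0.5887, -0.0063, 0.1273]
eef_rot: [-0.095, 0.996, -0.0, 0.0]
contact_force: [-2.3, 3.4, 6.8]
opening: 0.445
finger_force: 25.0
```

```bash
python3 - <<'E'
from h import *
st=r.get_state(); print(st['tool_pos'],st['eef_rot'].round(4),st['contact_force'],st['moment'])
E
```

```text
[ 0.58870124 -0.00634091  0.12727209] [-9.460e-02  9.955e-01 -2.000e-04  3.000e-04] [-2.2813553   3.43650332  6.7941144 ] [0.90243145 0.51978132 0.00128656]
```

>>> {"method": "step_arm", "body": {"steps": [[0, 0, 0, 0, 0, 1.5, 1], [0, 0, 0, 0, 0, 1.5, 1], [0, 0, 0, 0, 0, 0, 1]]}}

```text
clock: 6.82
tool_pos: [0.5888, -0.0063, 0.1272]
eef_rot: [-0.068, 0.998, -0.0, 0.0]
contact_force: [-1.7, 3.5, 6.6]
opening: 0.448
finger_force: 25.0
```

>>> {"method": "step_arm", "body": {"steps": [[0, 0, 0, 0, 0, 1.5, 1], [0, 0, 0, 0, 0, 1.5, 1], [0, 0, 0, 0, 0, 0, 1]]}}

```text
clock: 7.2
tool_pos: [0.5888, -0.0062, 0.1268]
eef_rot: [-0.042, 0.999, 0.0, 0.0]
contact_force: [-0.7, 3.9, 3.5]
opening: 0.447
finger_force: 25.0
```

>>> {"method": "step_arm", "body": {"steps": [[0, 0, 0, 0, 0, 1.5, 1], [0, 0, 0, 0, 0, 1.5, 1], [0, 0, 0, 0, 0, 0, 1]]}}

```text
clock: 7.58
tool_pos: [0.5885, -0.0063, 0.1266]
eef_rot: [-0.016, 1.0, -0.0, -0.0]
contact_force: [-0.8, 4.0, 1.5]
opening: 0.45
finger_force: 25.0
```

The extra push is gone, so the gear has snapped in. I rock slightly back and press on down in small steps.

>>> {"method": "step_arm", "body": {"steps": [[0, 0, 0, 0, 0, -1.5, 1], [0, 0, 0.1, 0, 0, 0, 1], [0, 0, 0, 0, 0, 0, 1]]}}

```text
clock: 7.95
tool_pos: [0.5886, -0.0063, 0.1257]
eef_rot: [-0.029, 1.0, 0.0, 0.0]
contact_force: [-1.0, 3.7, 1.9]
opening: 0.441
finger_force: 25.0
```

>>> {"method": "step_arm", "body": {"steps": [[0, 0, 0.1, 0, 0, 0, 1], [0, 0, 0.1, 0, 0, 0, 1], [0, 0, 0, 0, 0, 0, 1]]}}

```text
clock: 8.32
tool_pos: [0.5886, -0.0063, 0.1237]
eef_rot: [-0.029, 1.0, 0.0, 0.0]
contact_force: [0.0, 3.7, 2.1]
opening: 0.449
finger_force: 25.0
```

>>> {"method": "step_arm", "body": {"steps": [[0, 0, 0.1, 0, 0, 0, 1], [0, 0, 0.1, 0, 0, 0, 1], [0, 0, 0, 0, 0, 0, 1]]}}

```text
clock: 8.7
tool_pos: [0.5886, -0.0063, 0.1216]
eef_rot: [-0.029, 1.0, 0.0, 0.0]
contact_force: [0.0, 3.2, 3.3]
opening: 0.446
finger_force: 25.0
```

>>> {"method": "step_arm", "body": {"steps": [[0, 0, 0.1, 0, 0, 0, 1], [0, 0, 0.1, 0, 0, 0, 1], [0, 0, 0, 0, 0, 0, 1]]}}

```text
clock: 9.07
tool_pos: [0.5886, -0.0063, 0.1196]
eef_rot: [-0.029, 1.0, 0.0, 0.0]
contact_force: [0.3, 3.0, 2.8]
opening: 0.446
finger_force: 25.0
```

>>> {"method": "step_arm", "body": {"steps": [[0, 0, 0.1, 0, 0, 0, 1], [0, 0, 0.1, 0, 0, 0, 1], [0, 0, 0, 0, 0, 0, 1]]}}

```text
clock: 9.45
tool_pos: [0.5886, -0.0063, 0.1176]
eef_rot: [-0.029, 1.0, 0.0, 0.0]
contact_force: [-0.1, 3.9, 2.1]
opening: 0.45
finger_force: 25.0
```

>>> {"method": "step_arm", "body": {"steps": [[0, 0, 0.1, 0, 0, 0, 1], [0, 0, 0, 0, 0, 0, 1]]}}

```text
clock: 9.7
tool_pos: [0.5886, -0.0063, 0.1168]
eef_rot: [-0.029, 1.0, 0.0, 0.0]
contact_force: [0.1, 3.1, 5.3]
opening: 0.451
finger_force: 25.0
```

>>> {"method": "step_arm", "body": {"steps": [[0, 0, 0.05, 0, 0, 0, 1], [0, 0, 0, 0, 0, 0, 1]]}}

```text
clock: 9.95
tool_pos: [0.5888, -0.0062, 0.1167]
eef_rot: [-0.029, 1.0, -0.0, 0.0]
contact_force: [-0.0, 4.0, 8.9]
opening: 0.447
finger_force: 25.0
```

>>> {"method": "step_arm", "body": {"steps": [[0, 0, 0.05, 0, 0, 0, 1], [0, 0, 0, 0, 0, 0, 1]]}}

```text
clock: 10.2
tool_pos: [0.5889, -0.0063, 0.1167]
eef_rot: [-0.029, 1.0, -0.0, 0.001]
contact_force: [-2.6, 3.6, 11.6]
opening: 0.449
finger_force: 25.0
```

```bash
python3 - <<'E'
from h import *
st=r.get_state(); print(st['q'].round(3),st['tool_pos'],st['eef_rot'].round(4),st['contact_force'],st['moment'])
for c in('top','scene'):
  s=snap(c,c+'1')
E
```

```text
[ 0.107  0.846 -0.306  1.784  0.427  0.577  1.166] [ 0.58885309 -0.00625506  0.11668578] [-2.940e-02  9.996e-01 -1.000e-04  6.000e-04] [-2.59468006  3.61098159 11.60763946] [ 0.87034789  0.34955806 -0.08199549]
```

Knob is on the firm stop. I ease off the push, then turn the knob clockwise.

>>> {"method": "step_arm", "body": {"steps": [[0, 0, -0.1, 0, 0, 0, 1], [0, 0, 0, 0, 0, 3, 1], [0, 0, 0, 0, 0, 5, 1], [0, 0, 0, 0, 0, 5, 1], [0, 0, 0, 0, 0, 5, 1], [0, 0, 0, 0, 0, 2, 1], [0, 0, 0, 0, 0, 0, 1]]}}

```text
clock: 11.18
tool_pos: [0.5881, -0.0062, 0.1168]
eef_rot: [0.145, 0.989, -0.0, -0.0]
contact_force: [-1.4, 2.9, 5.7]
opening: 0.447
finger_force: 25.0
```

```bash
python3 - <<'E'
from h import *
st=r.get_state(); print(st['q'].round(3),st['tool_pos'],st['eef_rot'].round(4),st['contact_force'],st['moment'])
s=snap('wrist','w3'); a=snap('scene','scene2')
c=cv2.resize(a['pixels'][170:290,255:370],None,fx=3.5,fy=3.5)
w=s['pixels']; cv2.imwrite('pics/m3.png',np.hstack([cv2.resize(w,(400,300)),cv2.resize(c,(300*c.shape[1]//c.shape[0],300))])[:,:,::-1])
D=np.array([.5713,.0897]); 
for nm,s_ in(('w',s),('s',a)): print(nm,proj(s_,[.5637+.0,.1351,.152]),proj(s_,[*D,.08]))
E
```

```text
[ 0.055  0.837 -0.215  1.787  0.308  0.551  0.925] [ 0.58809733 -0.00619166  0.116765  ] [ 1.451e-01  9.894e-01 -2.000e-04 -4.000e-04] [-1.42095902  2.90578022  5.7100911 ] [0.90728044 0.13590831 0.13537847]
w (np.float64(679.6184062536402), np.float64(172.96568455570667)) (np.float64(431.62220898529506), np.float64(183.09327588251105))
s (np.float64(321.406213528107), np.float64(200.92496741754508)) (np.float64(311.41872271017587), np.float64(225.66796865699393))
```

View pics/m3.png

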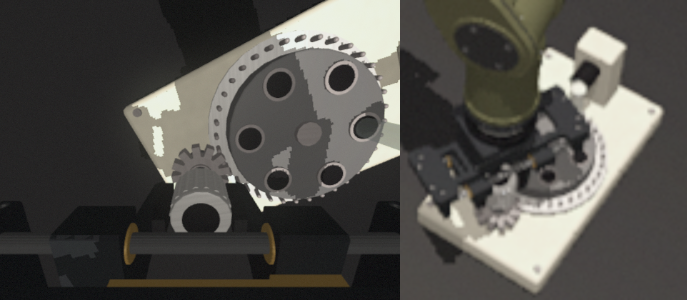

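```bash
python3 - <<'E'
from h import *
w=load('w3'); a=load('scene2'); a0=load('scene0')
h=ray(w,310*1.4,133*1.4,.08)[:2]; print(h)
P=[ray(w,x*1.4,y*1.4,.076)[:2] for x,y in [(280,83),(340,76),(367,127),(331,175),(277,180),(249,138)]]
c=np.mean(P,0); print(c)
for p in P: v=p-c; print(np.degrees(np.arctan2(v[1],v[0])).round(1),np.linalg.norm(v).round(4))
print(ray(a,326.2,205.2,.152)); print(ray(a0,327,209,.152))
# corr of refined scene cap by brightness crop
for s in(a0,a): cv2.imwrite('/dev/null.png',s['pixels']) if 0 else None
cv2.imwrite('pics/m4.png',np.hstack([cv2.resize(s['pixels'][185:225,305:350],None,fx=8,fy=8,interpolation=cv2.INTER_CUBIC) for s in (a0,a)])[:,:,::-1])
E
```

```text
[0.57351933 0.09076669]
[0.57377547 0.09017153]
-161.9 0.0469
141.0 0.0471
78.6 0.0483
18.8 0.0472
-40.9 0.0475
-100.9 0.0474
[0.58328344 0.1334342  0.152     ]
[0.59350022 0.12519391 0.152     ]
```

View pics/m4.png

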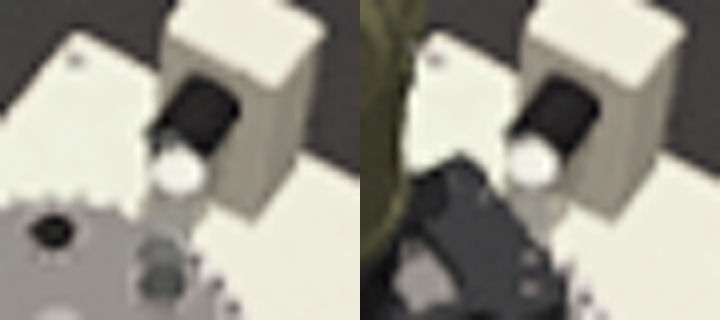

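The cap has moved from (327.7,205.9) to (326.5,205.0) in the scene camera, so the tube is now at about 79° with a target near 99.6°. That leaves roughly 60° of knob, and I turn 50° before measuring again.

>>> {"method": "step_arm", "body": {"steps": [[0, 0, 0, 0, 0, 6, 1], [0, 0, 0, 0, 0, 7, 1], [0, 0, 0, 0, 0, 7, 1], [0, 0, 0, 0, 0, 7, 1], [0, 0, 0, 0, 0, 7, 1], [0, 0, 0, 0, 0, 7, 1], [0, 0, 0, 0, 0, 7, 1], [0, 0, 0, 0, 0, 2, 1]]}}

```text
clock: 12.28
tool_pos: [0.588, -0.0058, 0.1168]
eef_rot: [0.55, 0.835, -0.0, -0.001]
contact_force: [-0.6, 4.4, 5.6]
opening: 0.447
finger_force: 25.0
```

>>> {"method": "step_arm", "body": {"steps": [[0, 0, 0, 0, 0, 0, 1], [0, 0, 0, 0, 0, 0, 1]]}}

```text
clock: 12.52
tool_pos: [0.588, -0.0059, 0.1168]
eef_rot: [0.549, 0.836, -0.0, -0.001]
contact_force: [-0.8, 4.5, 5.6]
opening: 0.444
finger_force: 25.0
```

```bash
python3 - <<'E'
from h import *
st=r.get_state(); print(st['q'].round(3),st['tool_pos'],st['eef_rot'].round(4),st['contact_force'],st['moment'])
s=snap('wrist','w4'); a=snap('scene','scene4')
c=cv2.resize(a['pixels'][185:225,305:350],(340,302),interpolation=cv2.INTER_CUBIC)
cv2.imwrite('pics/m5.png',np.hstack([cv2.resize(s['pixels'][0:],(448,336))[:302],c])[:,:,::-1])
E
```

```text
[-0.073  0.833  0.008  1.794 -0.012  0.516  0.351] [ 0.5880388  -0.00587027  0.11677535] [ 5.494e-01  8.356e-01 -3.000e-04 -6.000e-04] [-0.79614953  4.46002585  5.57586961] [0.86941913 0.06098187 0.11802179]
```

View pics/m5.png

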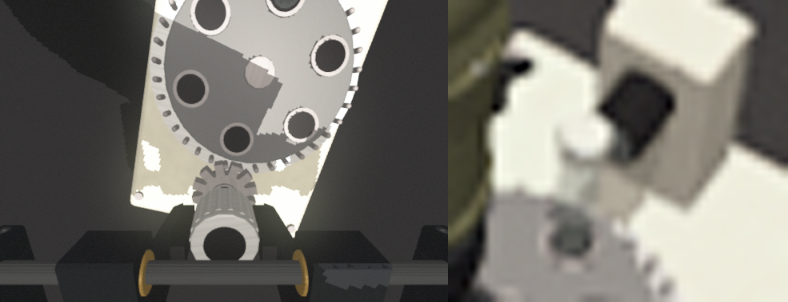

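```bash
cat > m.py <<'E'
from h import *
import sys
def holes(n,pts,D=(.5722,.0897)):
    w=load(n); g=cv2.medianBlur(cv2.cvtColor(w['pixels'],cv2.COLOR_RGB2GRAY),3); P=[]
    for x,y in pts:
        x,y=int(x),int(y); x0=max(x-32,0); y0=max(y-32,0)
        c=cv2.HoughCircles(g[y0:y+32,x0:x+32],cv2.HOUGH_GRADIENT,1,100,param1=80,param2=8,minRadius=13,maxRadius=26)
        if c is None: print('none');continue
        u,v,rr=c[0][0]; p=ray(w,x0+u,y0+v,.076)[:2]; P.append(p); print((x,y),(x0+u,y0+v,rr))
    P=np.array(P)
    from scipy.optimize import least_squares
    f=lambda q:(P-np.array([[q[0]+q[3]*np.cos(q[2]+k),q[1]+q[3]*np.sin(q[2]+k)] for k in K])).ravel()
    a=np.arctan2(*(P-D).T[::-1]); t0=np.radians(90); K=np.round((a-t0)/(np.pi/3))*np.pi/3
    s=least_squares(f,[*D,t0,.046]); print('centre',s.x[:2],'rad',s.x[3],'angle',np.degrees(s.x[2]),'rms mm',1e3*np.sqrt(np.mean(s.fun**2)))
    d=s.x[:2]-np.array([.588,-.0056]); print('knob->hub',np.degrees(np.arctan2(d[1],d[0])),np.linalg.norm(d))
E
python3 - <<'E'
from m import *
holes('w4',[(x/.8,y/.8) for x,y in [(330,55),(301,124),(237,138),(192,88),(210,14)]])
a=load('scene4')
D=np.array([.5713,.0897])
for t in (74.3,79,90,93,96,99.6): print(t,np.round(proj(a,[D[0]+.046*np.cos(np.radians(t)),D[1]+.046*np.sin(np.radians(t)),.152]),1))
w=load('w4'); print(proj(w,[.588,-.0056,.132]))
E
```

```text
(412, 68) (np.float32(410.5), np.float32(72.5), np.float32(22.1))
(376, 155) (np.float32(374.5), np.float32(157.5), np.float32(19.6))
(296, 172) (np.float32(295.5), np.float32(173.5), np.float32(16.8))
(240, 110) (np.float32(238.5), np.float32(110.5), np.float32(22.9))
(262, 17) (np.float32(262.5), np.float32(21.5), np.float32(22.0))
centre [0.57350739 0.08815497] rad 0.04592428702942014 angle 95.68512586678881 rms mm 0.5145678904350075
knob->hub 98.78720946362971 0.09486848488182298
74.3 [326.5 205.2]
79 [325.7 204.3]
90 [323.6 202.3]
93 [322.9 201.9]
96 [322.2 201.4]
99.6 [321.4 200.9]
(np.float64(277.6966102686228), np.float64(303.7954563170249))
```

```bash
python3 - <<'E'
from m import *
w=load('w4'); g=cv2.cvtColor(w['pixels'],cv2.COLOR_RGB2GRAY)
c=cv2.HoughCircles(cv2.medianBlur(g[265:345,235:330],3),cv2.HOUGH_GRADIENT,1,100,param1=80,param2=8,minRadius=34,maxRadius=46); print(c)
c2=cv2.HoughCircles(cv2.medianBlur(g[265:345,235:330],3),cv2.HOUGH_GRADIENT,1,100,param1=80,param2=8,minRadius=18,maxRadius=30); print(c2)
for cc in(c,c2):
  if cc is not None:
    k=ray(w,235+cc[0][0][0],265+cc[0][0][1],.132)[:2]; d=np.array([.5735,.08815])-k; print(k,np.degrees(np.arctan2(d[1],d[0])),np.linalg.norm(d))
# base edges by projecting model & fitting strongest gradient along normals
from scipy.optimize import least_squares
gb=cv2.GaussianBlur(g,(3,3),0).astype(float)
def pts(q):
    x0,y0,t=q; u=np.array([np.cos(t),np.sin(t)]); n=np.array([u[1],-u[0]])
    L=[]
    for sx in(-.085,.085):
        for y in np.linspace(-.04,.10,60): L.append((np.array([x0,y0])+u*y+n*sx, n*np.sign(sx)))
    return L
def measure(q):
    M=[]
    for i,(p,n) in enumerate(pts(q)):
        o=np.arange(-.010,.0101,.0005); uv=np.array([proj(w,[*(p+n*s),.04]) for s in o])
        if uv.min()<2 or uv[:,0].max()>557 or uv[:,1].max()>280: continue
        v=cv2.remap(gb.astype(np.float32),uv[None,:,0].astype(np.float32),uv[None,:,1].astype(np.float32),cv2.INTER_LINEAR)[0]
        dv=np.diff(v); j=dv.argmin()
        if dv[j]<-8: M.append((i<60,*(p+n*(o[j]+o[j+1])/2)))
    return np.array(M)
M=measure([.588,-.0056,np.radians(99.3)])
for s in(0,1):
    m=M[M[:,0]==s][:,1:]
    if len(m)<8: print('few',len(m)); continue
    vx,vy,x,y=cv2.fitLine(m.astype(np.float32),cv2.DIST_HUBER,0,1e-4,1e-4).ravel(); res=(m-[x,y])@[-vy,vx]
    print(s,len(m),np.degrees(np.arctan2(vy,vx))%180,'res mm',np.std(res)*1e3, x,y)
E
```

```text
[[[44.5 47.5 45.4]]]
[[[43.5 42.5 24.3]]]
[ 0.59061639 -0.0095976 ] 99.93225042533639 0.09923489061302117
[ 0.58912139 -0.00728398] 99.2961880881885 0.09670404852646401
0 52 99.42497 res mm 0.8624248792560039 0.6675436 0.030611878
1 60 99.76461 res mm 0.1863393952580977 0.5019912 0.010715104
```

>>> {"method": "step_arm", "body": {"steps": [[0, 0, 0, 0, 0, 4, 1], [0, 0, 0, 0, 0, 4, 1], [0, 0, 0, 0, 0, 2, 1], [0, 0, 0, 0, 0, 0, 1], [0, 0, 0, 0, 0, 0, 1]]}}

```text
clock: 13.25
tool_pos: [0.5881, -0.0062, 0.1168]
eef_rot: [0.62, 0.784, -0.0, -0.0]
contact_force: [-0.2, 3.5, 5.5]
opening: 0.449
finger_force: 25.0
```

```bash
cat >> m.py <<'E'
def axis(n,k=(.588,-.0056),t=np.radians(99.5)):
    w=load(n); gb=cv2.GaussianBlur(cv2.cvtColor(w['pixels'],cv2.COLOR_RGB2GRAY),(3,3),0).astype(np.float32)
    u=np.array([np.cos(t),np.sin(t)]); nn=np.array([u[1],-u[0]])
    for sx in(-1,1):
        m=[]
        for y in np.linspace(-.04,.2,100):
            p=np.array(k)+u*y+nn*.085*sx; o=np.arange(-.010,.0101,.0005)
            uv=np.array([proj(w,[*(p+nn*sx*s),.04]) for s in o],dtype=np.float32)
            if uv.min()<2 or uv[:,0].max()>557 or uv[:,1].max()>280: continue
            dv=np.diff(cv2.remap(gb,uv[None,:,0],uv[None,:,1],cv2.INTER_LINEAR)[0]); j=dv.argmin()
            if dv[j]<-8: m.append(p+nn*sx*(o[j]+o[j+1])/2)
        if len(m)<10: print('few');continue
        m=np.array(m); vx,vy,x,y=cv2.fitLine(m.astype(np.float32),cv2.DIST_HUBER,0,1e-4,1e-4).ravel()
        print('edge',sx,len(m),np.degrees(np.arctan2(vy,vx))%180,'res mm',1e3*np.std((m-[x,y])@[-vy,vx]))
E
python3 - <<'E'
from m import *
st=r.get_state(); print(st['clock'],st['tool_pos'],st['eef_rot'].round(4),st['contact_force'],st['moment'])
snap('wrist','w5'); w=load('w5'); D=np.array([.5735,.08815]); t=np.radians(99)
P=[]
for k in range(6):
    a=t+k*np.pi/3; p=proj(w,[*(D+.046*np.array([np.cos(a),np.sin(a)])),.076])
    if 22<p[1]<250 and 22<p[0]<540: P.append(p)
holes('w5',P); axis('w5')
E
```

```text
13.25 [ 0.58809387 -0.00622492  0.11675936] [ 6.203e-01  7.844e-01 -4.000e-04 -4.000e-04] [-0.22573676  3.47945766  5.45374225] [0.80064202 0.14221959 0.06372325]
(216, 30) (np.float32(215.5), np.float32(29.5), np.float32(24.3))
(215, 125) (np.float32(216.5), np.float32(124.5), np.float32(19.3))
(284, 172) (np.float32(284.5), np.float32(171.5), np.float32(20.5))
(359, 137) (np.float32(359.5), np.float32(134.5), np.float32(18.3))
(374, 44) (np.float32(374.5), np.float32(42.5), np.float32(24.3))
centre [0.57325994 0.08892937] rad 0.045958445388916205 angle 99.24530183265931 rms mm 0.2640942507670129
knob->hub 98.8628167845105 0.09567168622547755
edge -1 74 99.71278 res mm 0.23709739247025757
edge 1 77 99.774376 res mm 0.5008191880069305
```

Drum is at 99.25° against an axis of 99.7°. One more degree at the knob, then I release and check from a clear view.

>>> {"method": "step_arm", "body": {"steps": [[0, 0, 0, 0, 0, 1.2, 1], [0, 0, 0, 0, 0, 0, 1], [0, 0, -0.03, 0, 0, 0, 1], [0, 0, 0, 0, 0, 0, 0.3], [0, 0, 0, 0, 0, 0, -0.3], [0, 0, 0, 0, 0, 0, -1], [0, 0, 0, 0, 0, 0, -1], [0, 0, 0, 0, 0, 0, -1]]}}

```text
clock: 14.3
tool_pos: [0.5884, -0.0067, 0.1169]
eef_rot: [0.628, 0.778, -0.0, 0.0]
contact_force: [0.1, 1.2, 0.5]
opening: 0.875
finger_force: 0.0
```

>>> {"method": "step_arm", "body": {"steps": [[0, 0, 0, 0, 0, 0, -1], [0, 0, 0, 0, 0, 0, -1], [0, 0, -2, 0, 0, 0, -1], [0, 0, -3, 0, 0, 0, -1], [0, 0, -4, 0, 0, 0, -1], [0, 0, -4, 0, 0, 0, -1], [0, 0, -4, 0, 0, 0, -1], [0, 0, 0, 0, 0, 0, -1]]}}

```text
clock: 15.3
tool_pos: [0.5904, -0.0064, 0.2903]
eef_rot: [0.628, 0.778, 0.002, 0.003]
contact_force: [0.2, -0.3, 0.1]
opening: 1.002
finger_force: 0.0
```

```bash
python3 - <<'E'
from m import *
st=r.get_state(); print(st['clock'],st['q'].round(2),st['tool_pos'],st['eef_rot'].round(4),st['contact_force'],st['opening'])
snap('wrist','w6'); w=load('w6'); D=np.array([.5733,.0889]); t=np.radians(99.6)
print('lens',proj(w,[*(np.array([.588,-.0056])+.171*np.array([np.cos(t),np.sin(t)])),.108]))
P=[]
for k in range(1,6):
    a=t+k*np.pi/3; p=proj(w,[*(D+.046*np.array([np.cos(a),np.sin(a)])),.076]); print(p)
    if 22<p[1]<250 and 22<p[0]<540: P.append(p)
holes('w6',P); axis('w6')
E
```

```text
15.3 [-0.12  0.6   0.1   1.65 -0.07  0.89  0.21] [ 0.59038231 -0.00641652  0.29027478] [0.6283 0.778  0.0023 0.0027] [ 0.22966508 -0.25659006  0.1071171 ] 1.0022306226385331
lens (np.float64(282.50255580873534), np.float64(5.052246395840143))
(np.float64(242.78106932378705), np.float64(71.58267978216719))
(np.float64(242.57748098807267), np.float64(117.54000287184927))
(np.float64(277.9259263065308), np.float64(140.56212993126275))
(np.float64(314.8736348509989), np.float64(120.8561436674278))
(np.float64(318.48725731460183), np.float64(75.30957954362663))
(242, 71) (np.float32(233.5), np.float32(73.5), np.float32(17.2))
(242, 117) (np.float32(232.5), np.float32(107.5), np.float32(22.1))
(277, 140) (np.float32(267.5), np.float32(136.5), np.float32(22.1))
(314, 120) (np.float32(298.5), np.float32(124.5), np.float32(24.3))
(318, 75) (np.float32(308.5), np.float32(65.5), np.float32(22.1))
centre [0.5609385  0.08970657] rad 0.04448692324330633 angle 97.87060945158188 rms mm 4.355326824487859
knob->hub 105.85144817702384 0.09907405182786319
edge -1 95 99.621864 res mm 0.8633981088604658
edge 1 98 99.79136 res mm 0.4391680897217134
```

View pics/w6.png

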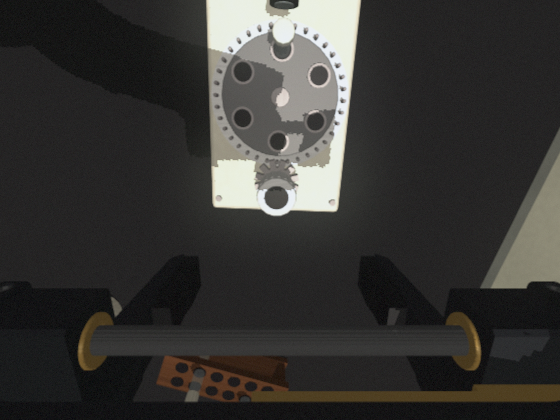

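```bash
python3 - <<'E'
from h import *
from scipy.optimize import least_squares
s=load('w6'); g=cv2.cvtColor(s['pixels'],cv2.COLOR_RGB2GRAY)
big=cv2.resize(g,None,fx=4,fy=4,interpolation=cv2.INTER_CUBIC)
P=[];t=np.radians(99.6);D=np.array([.5728,.0889])
for k in range(1,6):
    a=t+k*np.pi/3; u,v=proj(s,[*(D+.046*np.array([np.cos(a),np.sin(a)])),.076])
    x0,y0=int(4*u)-64,int(4*v)-64
    c=cv2.HoughCircles(cv2.medianBlur(big[y0:y0+128,x0:x0+128],5),cv2.HOUGH_GRADIENT,1,200,param1=80,param2=10,minRadius=32,maxRadius=54)[0][0]
    uu,vv=(x0+c[0]+.5)/4-.5,(y0+c[1]+.5)/4-.5; P.append(ray(s,uu,vv,.076)[:2]); print(round(uu,1),round(vv,1),c[2])
P=np.array(P); K=np.arange(1,6)*np.pi/3
f=lambda q:(P-np.c_[q[0]+q[3]*np.cos(q[2]+K),q[1]+q[3]*np.sin(q[2]+K)]).ravel()
z=least_squares(f,[*D,t,.046]); print(z.x[:2],np.degrees(z.x[2]),z.x[3],1e3*np.sqrt(np.mean(z.fun**2)))
c=ray(s,283,31,.152)[:2]-z.x[:2]; print('cap',np.degrees(np.arctan2(c[1],c[0])),np.linalg.norm(c))
E
```

```text
242.8 72.8 33.7
242.0 117.8 35.9
278.0 140.8 34.9
315.0 121.0 35.0
320.8 75.5 53.4
[0.57376652 0.08870988] 99.40954970084839 0.046464260808066364 0.7072036957537516
cap 100.4973587946173 0.04575565806032105
```

```bash
python3 - <<'E'
from h import *
s=load('w6')
d=[np.linalg.norm(ray(s,277,198,z)[:2]-[.588,-.0056]) for z in (.132,.150)]; print(d)
if d[0]<d[1]: print(r.finish_job())
E
```

```text
[np.float64(0.0026343231850588585), np.float64(0.004369705128491215)]
the job is handed in; nothing more can be done
None
```

The turntable is in gear with the knob pushed home, and the tube is turned to face the lens to within about 1° (as measured in the camera images). The knob is released and the job is handed in; the result wasn't reported back to me.

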